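# Close the rice-cake mould

### The arm

A 6-joint arm with a two-finger parallel gripper is mounted at the origin on the work surface. World frame = base frame: x ahead of the robot, y to its left, z up, the work surface at z = 0. Lengths are in m, angles in degrees, forces in N, time in s.
With the tool pointing down it reaches from about 0.3 to 0.875 m from the base axis. Payload 4.2 kg.
Tool frame: the origin (TCP) lies on the centre line of the jaws, within the pads' length; the fingertips stand 14 mm ahead of it and the grasp point (between the pads) lies 5 mm behind it; z points along the fingers, x is the direction in which the jaws open and shut, and the axes are right-handed (so a half turn about z gives the same grasp; the last joint's range is limited). The gripper opens to 85 mm and grips with 20 to 120 N. Pads are 22 mm wide; open, the fingers measure 114 mm over their backs; the gripper's body (76 mm by 85 mm) begins 54 mm behind the grasp point. The pads swing forward as they close: fully open they stand 13 mm farther back than shut.
Start: joints at [69.213, 18.312, 89.639, -0, 72.044, -1.146], TCP at [0.193, 0.542, 0.245] pointing down, gripper open.
Joint ranges: [-177.97, 177.97], [-48.28, 115.42], [12.27, 149.76], [-77.06, 257.06], [2.81, 150.46], [-146.56, 146.56]. Speed limits (degrees/s): [147.25, 147.25, 180, 180, 180, 180].

### API

Orientations are given as a 3x3 rotation matrix whose columns are the frame's x, y, z axes.
In Python, from workcell import sense, get_image, job_done gives the robot as it stands.
- The arm moves only by the tool carry_out, never from a script. Its argument "targets" is a list of rows, each a list of 7 numbers: the closure, from -1 (fully open) to 1 (shut), then the shift along the tool's x, y, z as a fraction of full scale, then the turn, a rotation vector about the tool's x, y, z as a fraction of full scale. A call has 1 to 8 rows; each row shifts and turns the commanded pose from where the row before left it, along the tool's axes as they then stand; what a row does not reach is not made up. Full scale, the value 1, is 0.5 m for a shift and 60 degrees for a turn. A row lasts 1/10 s, in which the tool goes at most 50 mm and 8.59 degrees, less where a joint would pass 70% of its speed; a pose out of reach is approached as far as the arm can. A call with a number of a shift or a turn outside -1 to 1 is refused whole. A call with a gripper value outside its range is refused whole. The fingers move at their own pace and stop on an object; "grip_force" is the grip in N (left out, the last holds). Time passes only in rows, so rows that do not move let the fingers close. It gives the time, the measured TCP pose, the force and the opening at its end, in the units of the state.
- sense(): the state, without advancing time (a new reading comes with each control period).
- get_image(name): name is "scene" or "top"; returns a dict with "color" (384x512x3 uint8, red, green, blue), "intrinsics" (3x3 intrinsics, pixels), "distortion" ([k1, k2, p1, p2, k3] as OpenCV has them; the pictures are not rectified), "pose" (4x4, takes a point from camera to world coordinates). Camera axes: x right, y up, looking along -z (the intrinsics and any distortion apply to the point x, -y, -z); pixel columns grow to the right and rows downward; lengths in m; the calibration is good to about 2 mm. A picture is of the moment at which its call begins. There is no depth.
- job_done(): hands the job in, once; it reports no verdict.
The state is a dict: "time": time; "joint_positions": joint angles; "joint_vel": joint speeds; "tau": joint torques, N m; "position": TCP position; "tool_rot": TCP orientation; "wrist_force": force on the tool from outside, world axes, zero at the start; "ft_torque": the same for the moment, N m; "width": finger opening in m.
Only numpy, scipy, OpenCV 4.12 (cv2) and the standard library are available. Lean on these libraries where they do the work, as an engineer would, in place of code of your own. Each camera call takes 0.05 s, during which the arm holds its last target. There are 200 camera calls.

### The job

Slide the orange thumb latch on the mould station aside so that the sprung clear cover springs open, then pick up the upper mould plate by its green rib and lower it gently, never forcing it, over the two locating pins until it rests fully home, flat on the lower mould half. Either way round is fine. Let go of the plate, leave the cover open, and do not disturb the bowl, the dish and the tub.

Things in the scene. Friction and masses are not known exactly. Their poses are not given: they have to be found in the camera images.
- station: Fixed mould station: white tray 142 (x) x 182 (y) mm, origin under its centre on the work surface, z up. Its 6 mm thick rim rises to 60 mm; inside (130 x 170 mm clear) lies the aluminium lower mould half with two upright pins. The latch ledge sticks out 76 mm from the -y side (90 mm along x, 44 mm high).
- tray_centre (a point): Centre of the tray, level with the lower half's top face, 40 mm above the station's origin. Two 14 mm steel pins rise 18 mm from that face, 55 mm either side of the lower half's centre along y. The lower half (104 x 144 mm) is square to the tray and firm, but its centre lies up to 7 mm off this point in x and in y, NOT reported and different each time: find the pins by touch or sight.
- cover (a joint): Angle of the clear cover in a green frame (142 x 180 x 7 mm), hinged along the tray's +y rim: 0 shut, lying on the rim (top 68 mm above the work surface). Released, a weak spring swings it up within about two seconds to 1.95 rad, where it stays, leaning outwards clear of the tray.
- latch (a joint): Travel of the latch in m: 0 latched, grows along the station's +x to a stop at 0.022; the cover is let go at 0.014. About 2 N of friction; it stays where it is left.
- latch_tab (a point): Centre of the orange thumb tab, 12 (x) x 18 (y) x 30 (z) mm, upright on the ledge, 150 mm to the -y side of the tray's centre; 60 mm above the work surface, its top 75 mm; axes as the station's. Push it along the station's +x from its -x side. A tongue near its top runs 48 mm to +y over the cover's edge.
- plate_rib (a point): Centre of the green grip rib, 16 (x) x 80 (y) x 38 (z) mm, on the middle of the loose plate; 33 mm above the plate's underside, 19 mm above its top face; axes are the plate's. Seated, it is 73 mm above the station's origin.
- plate: Upper mould plate, white plastic, 100 (x) x 140 (y) x 14 (z) mm, 0.22 to 0.45 kg, starts flat on the work surface; origin at the centre of its underside. Two through holes 17 mm wide, lie 55 mm either side of the centre along y.
- bowl: Bystander: steel bowl, 130 mm wide, 55 mm high, origin under its centre.
- dish: Bystander: white dish with rice cakes, 170 mm wide, 30 mm high, origin under its centre.
- tub: Bystander: yellow open tub, 120 x 90 x 55 mm, origin under its centre.
There are look-alikes about, which are no part of the job. What is shaped like the plate but red is not meant.

How it is judged (in metres and radians):
On the way:
1. the latch is slid and the cover has sprung open (beyond 1.7 rad) (value of joint cover above 1.7 rad and value of joint latch above 0.012 m), for 0.2 s.
At the end, for the whole second after the job is handed in: The plate rests on the lower mould half with both pins in its holes: rib centre 71 to 75.5 mm above the station's origin and within 14 mm of its axis, tilt under 0.03 rad, long side within 0.08 rad of the station's y, at rest, let go; the cover stands open beyond 1.7 rad (z of plate_rib in the frame of station between 0.071 and 0.0755 m and horizontal distance between plate_rib and station below 0.014 m and angle between plate's own z axis and vertical below 0.03 rad and angle between the y axis of plate and the y axis of station, either way round below 0.08 rad and linear speed of plate below 0.01 m/s and value of joint cover above 1.7 rad); the robot touches nothing.
It fails at once if the plate is forced or dropped onto the station (contact force above 80 N) (contact force between plate and station above 80 N).
It fails at once if the bowl is disturbed (moved over 30 mm) (distance of bowl from where it was at the start of the episode above 0.03 m).
It fails at once if the dish is disturbed (moved over 30 mm) (distance of dish from where it was at the start of the episode above 0.03 m).
It fails at once if the tub is disturbed (moved over 30 mm) (distance of tub from where it was at the start of the episode above 0.03 m).
It also fails if it takes over 72 s, if anything falls off the work surface, if the arm or the gripper's body presses on something with over 40 N, if the wrist force passes 120 N, or if a joint passes its speed limit or range.

## Working session

There is one attempt and no reset: what is moved stays moved. The work goes in short steps, Python scripts to look and compute and a tool call to move; the robot and the scene stay as the last step left them, time stands still between calls to the robot, and variables do not carry over. Pictures are saved under pics/ and viewed, about 8 in all and at most 12, crops included, and the job is handed in when it is done.

Besides the shell and the picture viewer there is one more tool, called after "Emit:" as name([rows], argument=value, ...), one row to a line, values as JSON. carry_out: Moves the arm, as the interface text tells. Its arguments: {"type":"object","properties":{"targets":{"type":"array","items":{"type":"array","items":{"type":"number"}}},"grip_force":{"type":"number"}},"required":["targets"]}

```bash
mkdir -p pics
cat > h.py <<'E'
import numpy as np, cv2
from workcell import sense, get_image, job_done
def shot(n,f):
    im=get_image(n); cv2.imwrite(f'pics/{f}.png',im['color'][:,:,::-1]); np.savez(f'pics/{f}.npz',K=im['intrinsics'],d=im['distortion'],T=im['pose']); return im
def ray(f,uv):
    c=np.load(f'pics/{f}.npz'); p=cv2.undistortPoints(np.array([[uv]],float),np.array(c['K']),np.array(c['d']))[0,0]
    T=c['T']; return T[:3,3],T[:3,:3]@np.array([p[0],-p[1],-1])
def at(f,uv,z):
    o,r=ray(f,uv); return o+r*(z-o[2])/r[2]
def proj(f,P):
    c=np.load(f'pics/{f}.npz');T=c['T'];q=(np.atleast_2d(P)-T[:3,3])@T[:3,:3]; q=q*[1,-1,-1]
    return cv2.projectPoints(q,np.zeros(3),np.zeros(3),np.array(c['K']),np.array(c['d']))[0][:,0]
E
python3 - <<'E'
from h import *
a=shot('top','t0');b=shot('scene','s0')
for x in(a,b):print(np.array(x['intrinsics']).round(1).tolist(),np.array(x['pose']).round(3).tolist())
print(sense())
E
```

```text
[[433.4, 0.0, 256.5], [0.0, 433.4, 191.0], [0.0, 0.0, 1.0]] [[0.028, 0.992, -0.124, 0.309], [-0.999, 0.032, 0.024, -0.088], [0.028, 0.123, 0.992, 1.481], [0.0, 0.0, 0.0, 1.0]]
[[381.5, 0.0, 256.3], [0.0, 381.5, 189.5], [0.0, 0.0, 1.0]] [[0.47, -0.608, 0.64, 1.37], [0.883, 0.337, -0.328, -0.578], [-0.016, 0.719, 0.695, 1.062], [0.0, 0.0, 0.0, 1.0]]
{'time': 0.1, 'joint_positions': array([ 6.92131991e+01,  1.83496228e+01,  8.96983589e+01,  1.37965666e-03,
        7.20444640e+01, -1.14470736e+00]), 'joint_vel': array([ 0.01812803, -0.08675894, -0.12410616,  0.08639491, -0.03672735,
        0.05277508]), 'tau': array([ 1.25827897e-03, -4.16411018e+01, -2.34700441e+01,  1.54288491e-04,
        5.02025970e-03,  2.26156715e-05]), 'position': array([0.19312426, 0.54118014, 0.24455699]), 'tool_rot': array([[ 3.36150111e-01,  9.41808234e-01, -5.94026157e-04],
       [ 9.41807041e-01, -3.36150631e-01, -1.50032490e-03],
       [-1.61270061e-03, -5.51236366e-05, -9.99998698e-01]]), 'wrist_force': array([-0.61986873,  0.11722731,  0.72911382]), 'ft_torque': array([0.00669502, 0.03884956, 0.0001113 ]), 'width': 0.0852356222340527}
```

View pics/t0.png

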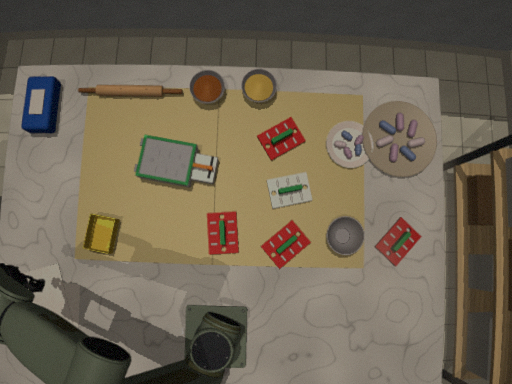

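View pics/s0.png

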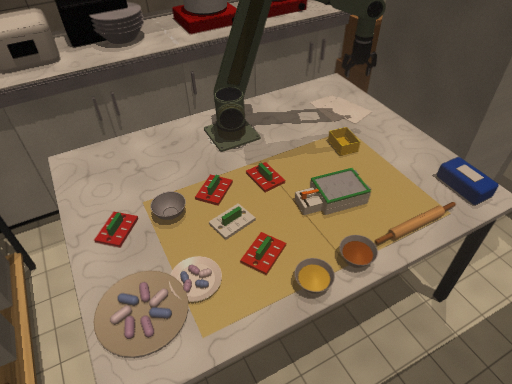

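The top view shows the station with its latch ledge at about (180,160), latch on the right at (203,167), and the white plate with the green rib at (290,190). The red look-alikes surround the plate. The bowl is at (345,236), the dish at (348,145) and the tub at (102,234). Next, an enlarged crop.

Run:
```python
import cv2,numpy as np
i=cv2.imread('pics/t0.png');s=cv2.imread('pics/s0.png')
a=cv2.resize(i[130:192,130:222],None,fx=8,fy=8,interpolation=cv2.INTER_CUBIC)[:,:736]
cv2.imwrite('pics/c1.png',a)
b=cv2.resize(i[168:212,262:318],None,fx=7,fy=7,interpolation=cv2.INTER_CUBIC)
c=cv2.resize(s[165:215,290:375],None,fx=4.6,fy=6.16,interpolation=cv2.INTER_CUBIC)
c=cv2.resize(c,(391,308));cv2.imwrite('pics/c2.png',np.hstack([b,c]));print(b.shape,c.shape)
```

```text
(308, 392, 3) (308, 391, 3)
```

View pics/c1.png

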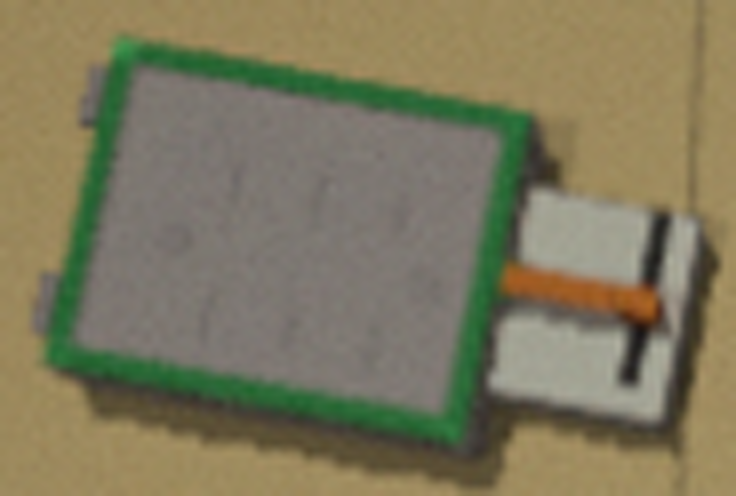

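View pics/c2.png

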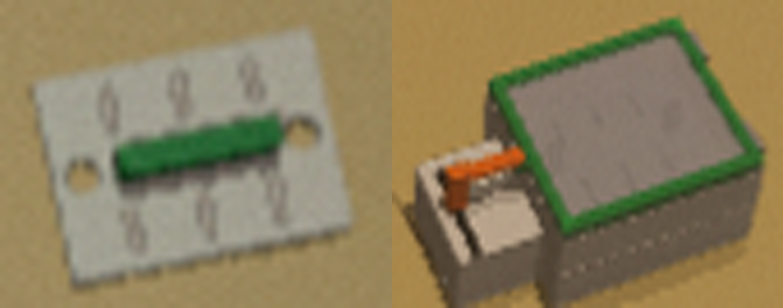

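The crops show the cover corners at (118,40), (535,118), (462,442) and (48,365) in crop 1, and pins faintly visible through the cover at (175,237) and (425,285). The orange tab's outer end is at about (645,303). In crop 2 the plate corners are at (35,85), (308,30), (352,222) and (75,282), and the holes at (82,174) and (302,132).

```bash
cat > m.py <<'E'
from h import *
def o(u,s,off): return [(u[0]+.5)/s-.5+off[0],(u[1]+.5)/s-.5+off[1]]
S=lambda u,z:at('t0',o(u,8,(130,130)),z)
P=lambda u,z:at('t0',o(u,7,(262,168)),z)
def yaw(v): return np.degrees(np.arctan2(v[1],v[0]))
C=[S(u,.068) for u in [(118,40),(535,118),(462,442),(48,365)]]
print('cover',np.round(C,4).tolist(),'sides',[round(np.linalg.norm(C[i]-C[i-1]),4) for i in range(4)])
ey=(C[0]+C[3]-C[1]-C[2]);ex=C[0]+C[1]-C[2]-C[3];ey/=np.linalg.norm(ey);ex/=np.linalg.norm(ex);print(yaw(ex),yaw(ey)-90, 'centre',np.mean(C,0))
p=[S(u,.058) for u in [(175,237),(425,285)]];print('pins',p,np.linalg.norm(p[0]-p[1]),'mid',(p[0]+p[1])/2)
d=(p[0]+p[1])/2-np.mean(C,0);print('off',d@ex,d@ey)
t=S((645,303),.075);print('tab',t,[(t-np.mean(C,0))@e for e in(ex,ey)])
Q=[P(u,.014) for u in [(35,85),(308,30),(352,222),(75,282)]]
print('plate',np.round(Q,4).tolist(),[round(np.linalg.norm(Q[i]-Q[i-1]),4) for i in range(4)],np.mean(Q,0))
h=[P(u,.014) for u in [(82,174),(302,132)]];print('holes',h,np.linalg.norm(h[0]-h[1]),np.mean(h,0),yaw(h[0]-h[1])-90)
y=Q[0]+Q[3]-Q[1]-Q[2];print(yaw(y)-90)
for n,u,z in [('bowl',(345,232),.055),('dish',(348,145),.03),('tub',(102,232),.055)]:print(n,at('t0',u,z))
E
python3 m.py
```

```text
cover [[0.6647, 0.26, 0.068], [0.6359, 0.0819, 0.068], [0.4987, 0.1054, 0.068], [0.5255, 0.2801, 0.068]] sides [np.float64(0.1406), np.float64(0.1804), np.float64(0.1392), np.float64(0.1768)]
-8.98032003696631 -8.95259140224124 centre [0.58122983 0.18185684 0.068     ]
pins [array([0.58295463, 0.2322698 , 0.058     ]), array([0.5656235 , 0.12560225, 0.058     ])] 0.10806634438431954 mid [0.57428906 0.17893602 0.058     ]
off -0.006399766406656824 -0.003965339162802407
tab [0.55784093 0.03187507 0.075     ] [np.float64(0.00030923396479186783), np.float64(-0.15179432826334466)]
plate [[0.5323, -0.1576, 0.014], [0.5642, -0.2916, 0.014], [0.4697, -0.3147, 0.014], [0.4362, -0.1795, 0.014]] [np.float64(0.0986), np.float64(0.1378), np.float64(0.0972), np.float64(0.1392)] [ 0.50057815 -0.23586361  0.014     ]
holes [array([ 0.48913816, -0.18168158,  0.014     ]), array([ 0.51332565, -0.28935049,  0.014     ])] 0.11035229142017616 [ 0.5012319  -0.23551603  0.014     ] 12.661123945213262
13.655093817532759
bowl [ 0.35916824 -0.42139859  0.055     ]
dish [ 0.66135237 -0.43710379  0.03      ]
tub [0.33346708 0.38625967 0.055     ]
```

```bash
cat > plan.py <<'E'
from h import *
import sys
from scipy.spatial.transform import Rotation as R
def Rt(yaw):
    a=np.radians(yaw);c,s=np.cos(a),np.sin(a);return np.array([[c,s,0],[s,-c,0],[0,0,-1.]])
def plan(ways,p=None,Rc=None):
    """ways: (pos,yaw,closure,vmax m/row)"""
    s=sense();p=s['position'] if p is None else p;Rc=s['tool_rot'] if Rc is None else Rc
    for q,yaw,cl,v in ways:
        q=np.array(q,float);tot=R.from_matrix(Rc.T@Rt(yaw)).as_rotvec(degrees=True)
        n=max(1,int(np.ceil(max(np.linalg.norm(q-p)/v-1e-3,np.linalg.norm(tot)/8.5))))
        for k in range(n):
            d=Rc.T@(q-p)/(n-k); w=R.from_matrix(Rc.T@Rt(yaw)).as_rotvec(degrees=True)/(n-k)
            row=[cl]+np.round(d/.5,3).tolist()+np.round(w/60,3).tolist(); print(row,end=',\n')
            p=p+Rc@(np.array(row[1:4])*.5); Rc=Rc@R.from_rotvec(np.array(row[4:])*60,degrees=True).as_matrix()
        print('--',p.round(4))
EX=np.array([.9877,-.1564,0]);EY=np.array([.1564,.9877,0]);C=np.array([.5812,.1819,0])
E
python3 - <<'E'
from plan import *
tab=C-.15*EY
plan([((tab-.045*EX+[0,0,.15]),-9,1,.05),((tab-.045*EX+[0,0,.07]),-9,1,.045)])
E
```

```text
[1, -0.056, 0.072, 0.015, 0.0, 0.0, 0.102],
[1, -0.048, 0.078, 0.015, 0.0, 0.0, 0.102],
[1, -0.039, 0.082, 0.015, 0.0, 0.0, 0.102],
[1, -0.03, 0.086, 0.015, 0.0, 0.0, 0.102],
[1, -0.021, 0.089, 0.014, 0.0, 0.0, 0.102],
[1, -0.011, 0.091, 0.015, 0.0, 0.0, 0.102],
[1, -0.002, 0.091, 0.014, 0.0, 0.0, 0.102],
[1, 0.008, 0.091, 0.015, 0.0, 0.0, 0.101],
[1, 0.018, 0.09, 0.014, 0.0, 0.0, 0.102],
[1, 0.027, 0.087, 0.015, 0.0, 0.0, 0.101],
[1, 0.036, 0.084, 0.014, 0.0, 0.0, 0.102],
[1, 0.045, 0.08, 0.015, 0.001, 0.0, 0.101],
[1, 0.054, 0.074, 0.014, 0.0, 0.001, 0.102],
-- [0.5135 0.041  0.1501]
[1, -0.0, 0.0, 0.08, 0.0, -0.0, -0.0],
[1, -0.0, 0.0, 0.08, 0.0, -0.001, -0.0],
-- [0.5136 0.041  0.0701]
```

Emit:
carry_out([
  [1,-0.056,0.072,0.015,0,0,0.102],
  [1,-0.048,0.078,0.015,0,0,0.102],
  [1,-0.039,0.082,0.015,0,0,0.102],
  [1,-0.03,0.086,0.015,0,0,0.102],
  [1,-0.021,0.089,0.014,0,0,0.102],
  [1,-0.011,0.091,0.015,0,0,0.102],
  [1,-0.002,0.091,0.014,0,0,0.102],
  [1,0.008,0.091,0.015,0,0,0.101],
])

```text
time: 0.9
position: [0.3906, 0.2323, 0.186]
tool_rot: [[0.932, 0.362, 0.0], [0.362, -0.932, 0.0], [0.0, -0.0, -1.0]]
wrist_force: [0.0, 0.5, -0.1]
width: 0.0002
```

Emit:
carry_out([
  [1,0.018,0.09,0.014,0,0,0.102],
  [1,0.027,0.087,0.015,0,0,0.101],
  [1,0.036,0.084,0.014,0,0,0.102],
  [1,0.045,0.08,0.015,0,0,0.101],
  [1,0.054,0.074,0.014,0,0,0.102],
  [1,0,0,0,0,0,0],
  [1,0,0,0,0,0,0],
])

```text
time: 1.6
position: [0.5135, 0.0408, 0.1496]
tool_rot: [[0.987, -0.158, -0.002], [-0.158, -0.987, 0.0], [-0.002, -0.0, -1.0]]
wrist_force: [-0.5, 0.5, -0.2]
width: 0.0001
```

Run:
```python
from plan import *
tab=C-.15*EY
s=sense();print(s['position'],s['tool_rot'].round(3).tolist(),s['width'])
plan([((tab-.045*EX+[0,0,.07]),-9,1,.045),((tab+[0,0,.07]),-9,1,.008)])
```

```text
[0.51348049 0.04079716 0.14959072] [[0.987, -0.158, -0.002], [-0.158, -0.987, 0.0], [-0.002, -0.0, -1.0]] 0.00010581512897909837
[1, -0.0, 0.0, 0.08, -0.0, 0.001, -0.001],
[1, -0.0, 0.0, 0.079, -0.0, 0.001, -0.001],
-- [0.5134 0.0408 0.0701]
[1, 0.015, 0.0, 0.0, -0.0, -0.0, 0.0],
[1, 0.015, 0.0, 0.0, -0.0, -0.0, 0.0],
[1, 0.015, 0.0, 0.0, -0.0, -0.0, 0.0],
[1, 0.015, 0.0, 0.0, -0.0, -0.0, 0.0],
[1, 0.015, 0.0, 0.0, -0.0, -0.0, 0.0],
[1, 0.015, 0.0, 0.0, -0.0, -0.0, 0.0],
-- [0.5578 0.0338 0.0701]
```

Emit:
carry_out([
  [1,0,0,0.08,0,0,0],
  [1,0,0,0.08,0,0,0],
  [1,0,0,0,0,0,0],
])

```text
time: 1.9
position: [0.5091, 0.0426, 0.0665]
tool_rot: [[0.988, -0.155, -0.011], [-0.155, -0.988, -0.0], [-0.011, 0.002, -1.0]]
wrist_force: [-0.7, 0.3, 1.3]
width: 0.0005
```

Emit:
carry_out([
  [1,0.015,0,0,0,0,0],
  [1,0.015,0,0,0,0,0],
  [1,0.015,0,0,0,0,0],
  [1,0.015,0,0,0,0,0],
  [1,0.015,0,0,0,0,0],
  [1,0.012,0,0,0,0,0],
])

```text
time: 2.5
position: [0.5573, 0.0346, 0.0707]
tool_rot: [[0.988, -0.157, 0.0], [-0.157, -0.988, 0.0], [0.0, -0.0, -1.0]]
wrist_force: [-1.5, 0.7, 2.9]
width: -0.0001
```

Emit:
carry_out([
  [1,0,0,0,0,0,0],
  [1,0,0,0,0,0,0],
  [1,0,0,0,0,0,0],
  [1,0,0,0,0,0,0],
  [1,0,0,0,0,0,0],
])

```text
time: 3.0
position: [0.5566, 0.0347, 0.0703]
tool_rot: [[0.988, -0.157, 0.0], [-0.157, -0.988, 0.0], [0.0, -0.0, -1.0]]
wrist_force: [-0.1, -0.0, 0.3]
width: -0.0
```

Run:
```python
from h import *
shot('scene','s1');s=cv2.imread('pics/s1.png')
cv2.imwrite('pics/s1c.png',cv2.resize(s[110:230,270:420],None,fx=4,fy=4,interpolation=cv2.INTER_CUBIC))
```

```text
(no output)
```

View pics/s1c.png

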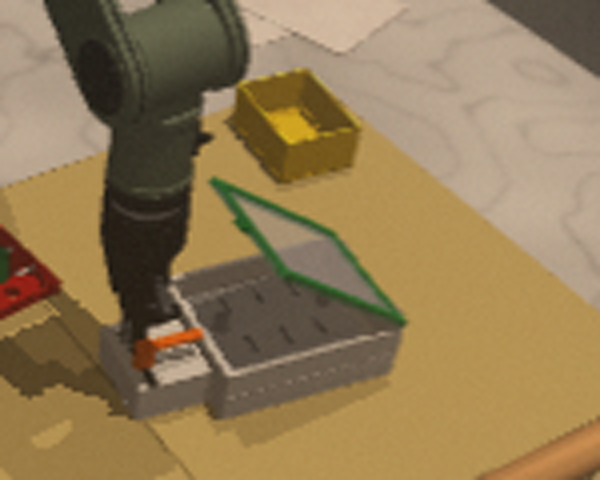

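The cover is swinging open and the tab has slid. I'll back off and go to the plate.

Run:
```python
from plan import *
p=sense()['position']
g=np.array([.501,-.2357,0])
plan([(p-.012*EX,-9,1,.05),(p-.012*EX+[0,0,.07],-9,-.2,.04),(g+[0,0,.13],13.3,-.2,.045),(g+[0,0,.034],13.3,-.2,.03)])
```

```text
[1, -0.024, 0.0, 0.0, -0.0, 0.0, -0.0],
-- [0.5448 0.0366 0.0703]
[-0.2, -0.0, 0.0, -0.07, -0.0, 0.0, -0.0],
[-0.2, -0.0, 0.0, -0.07, -0.0, 0.0, -0.0],
-- [0.5448 0.0366 0.1403]
[-0.2, -0.0, 0.079, 0.003, -0.0, -0.0, -0.053],
[-0.2, -0.005, 0.079, 0.003, -0.0, -0.0, -0.053],
[-0.2, -0.009, 0.078, 0.003, -0.0, -0.0, -0.053],
[-0.2, -0.013, 0.078, 0.003, -0.0, -0.0, -0.053],
[-0.2, -0.017, 0.077, 0.003, -0.0, -0.0, -0.053],
[-0.2, -0.022, 0.075, 0.003, -0.0, -0.0, -0.053],
[-0.2, -0.026, 0.074, 0.003, -0.0, -0.0, -0.054],
-- [ 0.5009 -0.2355  0.1298]
[-0.2, 0.0, 0.0, 0.048, -0.0, -0.0, 0.0],
[-0.2, 0.0, 0.0, 0.048, -0.0, -0.0, 0.0],
[-0.2, 0.0, 0.0, 0.048, -0.0, -0.0, 0.0],
[-0.2, 0.0, 0.001, 0.048, -0.0, -0.0, 0.0],
-- [ 0.501  -0.236   0.0338]
```

Emit:
carry_out([
  [1,-0.024,0,0,0,0,0],
  [1,0,0,-0.07,0,0,0],
  [1,0,0,-0.07,0,0,0],
  [-0.2,0,0.079,0.003,0,0,-0.053],
  [-0.2,-0.005,0.079,0.003,0,0,-0.053],
  [-0.2,-0.009,0.078,0.003,0,0,-0.053],
  [-0.2,-0.013,0.078,0.003,0,0,-0.053],
  [-0.2,-0.017,0.077,0.003,0,0,-0.053],
])

```text
time: 3.85
position: [0.5123, -0.1591, 0.1328]
tool_rot: [[0.992, 0.122, -0.0], [0.122, -0.992, 0.0], [-0.0, -0.0, -1.0]]
wrist_force: [0.4, 0.3, 0.3]
width: 0.0515
```

Emit:
carry_out([
  [-0.2,-0.022,0.075,0.003,0,0,-0.053],
  [-0.2,-0.026,0.074,0.003,0,0,-0.054],
  [-0.2,0,0,0,0,0,0],
  [-0.2,0,0,0,0,0,0],
])

```text
time: 4.25
position: [0.4999, -0.2354, 0.1295]
tool_rot: [[0.974, 0.228, -0.001], [0.228, -0.974, 0.001], [-0.001, -0.001, -1.0]]
wrist_force: [0.9, -0.8, 0.2]
width: 0.0511
```

Run:
```python
from plan import *
g=np.array([.501,-.2357,0]);print(sense()['width'],sense()['wrist_force'])
plan([(g+[0,0,.034],13.3,-.2,.03)])
a=shot('top','t1')['color']; 
i=cv2.imread('pics/t1.png');cv2.imwrite('pics/c3.png',cv2.resize(i[115:200,115:225],None,fx=7,fy=7,interpolation=cv2.INTER_CUBIC))
```

```text
0.05106012478526125 [ 0.86852649 -0.81984279  0.20398521]
[-0.2, 0.001, 0.0, 0.048, -0.0, 0.0, -0.001],
[-0.2, 0.0, 0.0, 0.048, -0.0, 0.0, -0.0],
[-0.2, 0.001, 0.001, 0.048, -0.001, 0.0, -0.001],
[-0.2, 0.0, 0.0, 0.047, -0.0, 0.001, -0.0],
-- [ 0.501  -0.2356  0.034 ]
```

View pics/c3.png

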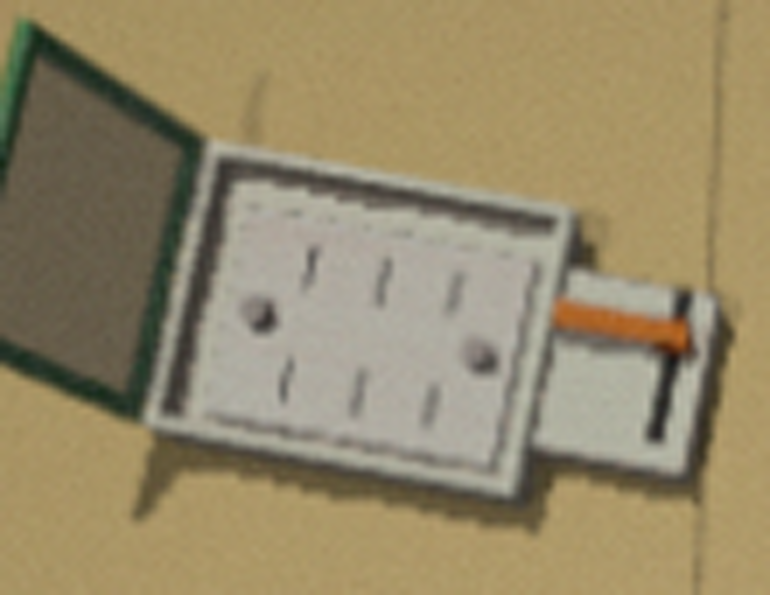

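The cover stands open and the latch is pushed over. The pins show at crop pixels (259,312) and (480,355), and the rim corners at about (203,142), (577,210), (520,500) and (145,420). I'll descend and grasp while I work these out.

Emit:
carry_out([
  [-0.2,0.001,0,0.048,0,0,0],
  [-0.2,0,0,0.048,0,0,0],
  [-0.2,0,0,0.048,0,0,0],
  [-0.2,0,0,0.047,0,0,0],
  [-0.2,0,0,0,0,0,0],
], grip_force=60)

```text
time: 4.8
position: [0.4994, -0.2326, 0.0317]
tool_rot: [[0.973, 0.232, -0.006], [0.232, -0.973, 0.003], [-0.005, -0.005, -1.0]]
wrist_force: [-1.1, 0.8, 0.0]
width: 0.0515
```

Emit:
carry_out([
  [1,0,0,0,0,0,0],
  [1,0,0,0,0,0,0],
  [1,0,0,0,0,0,0],
  [1,0,0,0,0,0,0],
  [1,0,0,0,0,0,0],
])

```text
time: 5.3
position: [0.5024, -0.2354, 0.0359]
tool_rot: [[0.973, 0.23, 0.003], [0.23, -0.973, -0.001], [0.003, 0.001, -1.0]]
wrist_force: [0.4, 2.8, 6.3]
width: 0.0153
```

Run:
```python
from plan import *
o=lambda u:[(u[0]+.5)/7-.5+115,(u[1]+.5)/7-.5+115]
p=[at('t1',o(u),.049) for u in [(259,312),(480,355)]];m=(p[0]+p[1])/2;v=p[0]-p[1]
print('pins',p,np.linalg.norm(v),m,np.degrees(np.arctan2(v[1],v[0]))-90)
r=[at('t1',o(u),.06) for u in [(203,142),(577,210),(520,500),(145,420)]];c=np.mean(r,0)
print(c,[round(np.linalg.norm(r[i]-r[i-1]),4) for i in range(4)],'off',(m-c)@EX,(m-c)@EY)
s=sense();print(s['position'],s['width'],s['wrist_force'])
```

```text
pins [array([0.58485249, 0.23384995, 0.049     ]), array([0.56695729, 0.12540186, 0.049     ])] 0.10991463038122715 [0.57590489 0.17962591 0.049     ] -9.370033212639342
[0.58185375 0.1824613  0.06      ] [np.float64(0.1381), np.float64(0.1858), np.float64(0.1424), np.float64(0.185)] off -0.005432234933591903 -0.0037309241963435612
[ 0.50244294 -0.23544544  0.0358759 ] 0.015291262866825403 [0.40392045 2.79564478 6.29219997]
```

Run:
```python
from plan import *
p=sense()['position']
plan([(p+[0,0,.124],13.3,1,.025),((.5753,.1793,.16),-9.1,1,.035)])
```

```text
[1, 0.0, 0.0, -0.05, 0.0, -0.0, -0.0],
[1, 0.0, 0.0, -0.049, 0.0, -0.001, -0.0],
[1, 0.0, 0.0, -0.05, 0.0, -0.0, -0.0],
[1, 0.0, 0.0, -0.049, 0.001, -0.001, -0.0],
[1, 0.0, 0.0, -0.05, 0.0, -0.0, -0.0],
-- [ 0.5022 -0.2354  0.1599]
[1, 0.026, -0.059, -0.0, 0.0, -0.0, 0.029],
[1, 0.024, -0.06, -0.0, 0.0, -0.0, 0.029],
[1, 0.022, -0.061, -0.0, 0.0, -0.0, 0.029],
[1, 0.02, -0.062, -0.0, 0.0, -0.0, 0.029],
[1, 0.018, -0.062, -0.0, 0.0, -0.0, 0.029],
[1, 0.016, -0.063, -0.0, 0.0, -0.0, 0.029],
[1, 0.014, -0.063, -0.0, 0.0, -0.0, 0.028],
[1, 0.013, -0.064, -0.0, 0.0, -0.0, 0.029],
[1, 0.011, -0.064, -0.0, 0.0, -0.0, 0.028],
[1, 0.009, -0.064, -0.0, 0.0, -0.0, 0.029],
[1, 0.007, -0.064, -0.0, 0.0, -0.0, 0.028],
[1, 0.004, -0.065, -0.0, 0.0, -0.0, 0.029],
[1, 0.003, -0.064, -0.0, 0.0, -0.001, 0.028],
-- [0.5753 0.179  0.1598]
```

Emit:
carry_out([
  [1,0,0,-0.03,0,0,0],
  [1,0,0,-0.05,0,0,0],
  [1,0,0,-0.05,0,0,0],
  [1,0,0,-0.05,0,0,0],
  [1,0,0,-0.05,0,0,0],
  [1,0,0,-0.02,0,0,0],
  [1,0.013,-0.03,0,0,0,0.015],
  [1,0.013,-0.03,0,0,0,0.014],
], grip_force=80)

```text
time: 6.1
position: [0.5068, -0.203, 0.1588]
tool_rot: [[0.98, 0.199, -0.001], [0.199, -0.98, 0.0], [-0.001, -0.001, -1.0]]
wrist_force: [0.3, 0.6, -4.3]
width: 0.0148
```

Emit:
carry_out([
  [1,0.024,-0.06,0,0,0,0.029],
  [1,0.022,-0.061,0,0,0,0.029],
  [1,0.02,-0.062,0,0,0,0.029],
  [1,0.018,-0.062,0,0,0,0.029],
  [1,0.016,-0.063,0,0,0,0.029],
  [1,0.014,-0.063,0,0,0,0.028],
  [1,0.013,-0.064,0,0,0,0.029],
  [1,0.011,-0.064,0,0,0,0.028],
])

```text
time: 6.9
position: [0.5517, 0.0535, 0.1582]
tool_rot: [[0.999, -0.04, -0.002], [-0.04, -0.999, -0.0], [-0.002, 0.0, -1.0]]
wrist_force: [0.6, -0.5, -4.3]
width: 0.0147
```

Emit:
carry_out([
  [1,0.009,-0.064,0,0,0,0.029],
  [1,0.007,-0.064,0,0,0,0.028],
  [1,0.004,-0.06,0,0,0,0.029],
  [1,0.003,-0.04,0,0,0,0.028],
  [1,0,-0.025,0,0,0,0],
  [1,0,0,0,0,0,0],
  [1,0,0,0,0,0,0],
  [1,0,0,0,0,0,0],
])

```text
time: 7.7
position: [0.5745, 0.1762, 0.1591]
tool_rot: [[0.987, -0.159, -0.001], [-0.159, -0.987, -0.001], [-0.001, 0.001, -1.0]]
wrist_force: [-0.5, -0.1, -4.1]
width: 0.0147
```

Run:
```python
from plan import *
s=sense();print(s['position'],s['tool_rot'].round(4).tolist(),s['width'],s['wrist_force'],s['ft_torque'])
shot('top','t2');shot('scene','s2')
a=cv2.resize(cv2.imread('pics/t2.png')[110:200,110:220],None,fx=5,fy=5,interpolation=cv2.INTER_CUBIC)[:, :400+150]
b=cv2.resize(cv2.imread('pics/s2.png')[130:220,280:330+50],None,fx=4.0,fy=4.0,interpolation=cv2.INTER_CUBIC)
cv2.imwrite('pics/c4a.png',a)
plan([((.5753,.1793,.16),-9.1,1,.035)])
```

```text
[0.57452659 0.17624576 0.15910681] [[0.9873, -0.1586, -0.0007], [-0.1586, -0.9873, -0.0006], [-0.0006, 0.0007, -1.0]] 0.014668799546699675 [-0.48628998 -0.09668163 -4.1102549 ] [-0.03374616 -0.01503736  0.02065954]
[1, 0.0, -0.006, -0.001, 0.0, 0.0, -0.001],
-- [0.5752 0.1793 0.1599]
```

View pics/c4a.png

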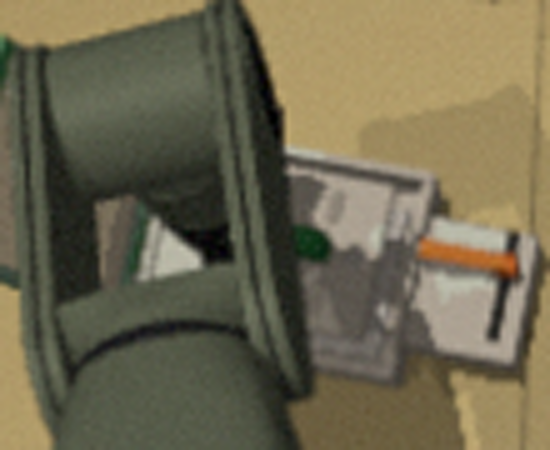

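The top view is mostly hidden by the arm, with only the rib's end at (315,243) and one hole side in shadow visible. I'll check the scene view instead.

Run:
```python
from plan import *
cv2.imwrite('pics/c4b.png',cv2.resize(cv2.imread('pics/s2.png')[130:220,285:385],None,fx=7,fy=6.6,interpolation=cv2.INTER_CUBIC))
for n,u in [('t2 rib end',None)]:
    s=sense()['position']
    R0=Rt(-9.1);ey=-R0[:,1]
    for y in(-.055,.055,-.04,.04,-.07,.07):
        for dx,z in((0,.139),(0,.177),(.05,.139),(-.05,.139)):
            P=np.array([s[0],s[1],0])+y*ey+dx*R0[:,0]+[0,0,z]
            q=proj('s2',P)[0]; t=proj('t2',P)[0]
            print(y,dx,z,'s2crop',((q[0]-285+.5)*7).round(),((q[1]-130+.5)*6.6).round(),'t2crop',((t-110+.5)*5).round())
```

```text
-0.055 0 0.139 s2crop 294.0 284.0 t2crop [354. 255.]
-0.055 0 0.177 s2crop 303.0 232.0 t2crop [345. 243.]
-0.055 0.05 0.139 s2crop 339.0 342.0 t2crop [370. 179.]
-0.055 -0.05 0.139 s2crop 252.0 229.0 t2crop [337. 332.]
0.055 0 0.139 s2crop 482.0 240.0 t2crop [185. 223.]
0.055 0 0.177 s2crop 494.0 188.0 t2crop [172. 210.]
0.055 0.05 0.139 s2crop 530.0 296.0 t2crop [203. 147.]
0.055 -0.05 0.139 s2crop 436.0 187.0 t2crop [168. 299.]
-0.04 0 0.139 s2crop 320.0 278.0 t2crop [331. 250.]
-0.04 0 0.177 s2crop 329.0 226.0 t2crop [321. 238.]
-0.04 0.05 0.139 s2crop 365.0 336.0 t2crop [347. 174.]
-0.04 -0.05 0.139 s2crop 278.0 223.0 t2crop [314. 327.]
0.04 0 0.139 s2crop 457.0 246.0 t2crop [208. 227.]
0.04 0 0.177 s2crop 468.0 193.0 t2crop [195. 215.]
0.04 0.05 0.139 s2crop 505.0 302.0 t2crop [226. 152.]
0.04 -0.05 0.139 s2crop 412.0 193.0 t2crop [191. 304.]
-0.07 0 0.139 s2crop 268.0 291.0 t2crop [377. 259.]
-0.07 0 0.177 s2crop 276.0 238.0 t2crop [368. 247.]
-0.07 0.05 0.139 s2crop 312.0 349.0 t2crop [393. 183.]
-0.07 -0.05 0.139 s2crop 226.0 235.0 t2crop [360. 336.]
0.07 0 0.139 s2crop 507.0 234.0 t2crop [163. 219.]
0.07 0 0.177 s2crop 519.0 182.0 t2crop [149. 206.]
0.07 0.05 0.139 s2crop 556.0 290.0 t2crop [180. 143.]
0.07 -0.05 0.139 s2crop 461.0 181.0 t2crop [145. 295.]
```

View pics/c4b.png

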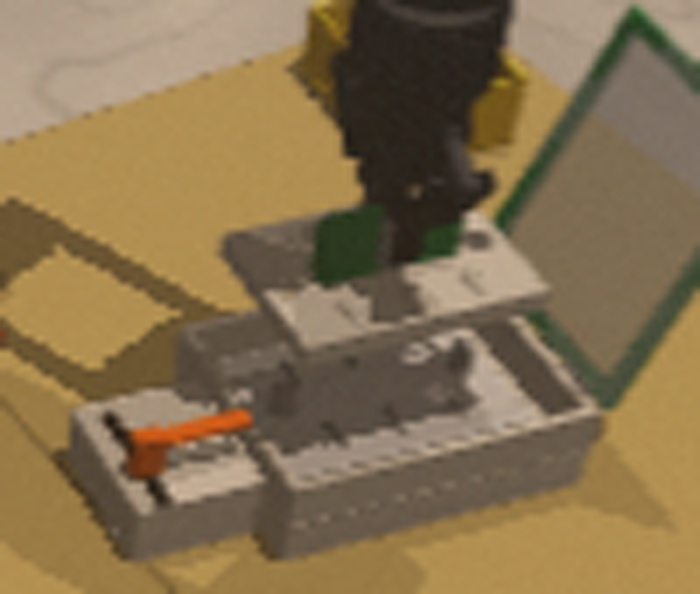

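The scene view shows the plate held level above the tray. Its top corners are at (305,345), (550,290) and (222,238), the +y hole is at (478,240), and the pins are at about (460,357) and (285,390).

Run:
```python
from plan import *
o=lambda u:[(u[0]+.5)/7-.5+285,(u[1]+.5)/6.6-.5+130]
S=lambda u,z:at('s2',o(u),z)
pins=[S((460,357),.049),S((285,390),.049)];print('pins',pins,np.linalg.norm(pins[0]-pins[1]),np.mean(pins,0))
R0=Rt(-9.15);ex=R0[:,0];ey=-R0[:,1]
z=.139
for u,a,b in [((305,345),.05,-.07),((550,290),.05,.07),((222,238),-.05,-.07),((478,240),0,.055)]:
    print('centre est',S(u,z)-a*ex-b*ey)
print(sense()['position'])
```

```text
pins [array([0.58483455, 0.23261285, 0.049     ]), array([0.56097055, 0.13199703, 0.049     ])] 0.10340712999694053 [0.57290255 0.18230494 0.049     ]
centre est [0.57097874 0.17508488 0.139     ]
centre est [0.57379198 0.17358292 0.139     ]
centre est [0.5761992 0.1727746 0.139    ]
centre est [0.57399679 0.17446112 0.139     ]
[0.57473128 0.17635079 0.15935513]
```

Run:
```python
from plan import *
plan([((.576,.1797,.159),-9.1,1,.035),((.576,.1797,.1),-9.1,1,.015)])
```

```text
[1, 0.001, -0.007, 0.001, 0.0, 0.0, -0.001],
-- [0.5758 0.1797 0.1589]
[1, 0.0, -0.0, 0.029, 0.0, 0.0, 0.0],
[1, 0.0, -0.0, 0.03, 0.0, 0.0, 0.0],
[1, 0.0, -0.0, 0.029, 0.0, 0.0, 0.0],
[1, 0.0, -0.0, 0.03, 0.0, 0.0, 0.0],
-- [0.5758 0.1797 0.0999]
```

Emit:
carry_out([
  [1,0.001,-0.007,0,0,0,0],
  [1,0,0,0.029,0,0,0],
  [1,0,0,0.03,0,0,0],
  [1,0,0,0.029,0,0,0],
  [1,0,0,0.028,0,0,0],
  [1,0,0,0,0,0,0],
  [1,0,0,0,0,0,0],
  [1,0,0,0,0,0,0],
])

```text
time: 8.6
position: [0.5766, 0.181, 0.1023]
tool_rot: [[0.987, -0.158, 0.002], [-0.158, -0.987, 0.001], [0.002, -0.001, -1.0]]
wrist_force: [1.1, 0.1, -2.9]
width: 0.015
```

Run:
```python
from plan import *
s=sense();print(s['position'],s['tool_rot'].round(4).tolist(),s['width'],s['wrist_force'],s['ft_torque'])
shot('scene','s3')
cv2.imwrite('pics/c5.png',cv2.resize(cv2.imread('pics/s3.png')[150:220,300:380],None,fx=8,fy=8,interpolation=cv2.INTER_CUBIC))
```

```text
[0.5766359  0.18095712 0.10229933] [[0.9874, -0.158, 0.0019], [-0.158, -0.9874, 0.0006], [0.0018, -0.0009, -1.0]] 0.015003933762572357 [ 1.1477273   0.12636094 -2.86437905] [ 0.02087752 -0.02296818  0.01034281]
```

View pics/c5.png

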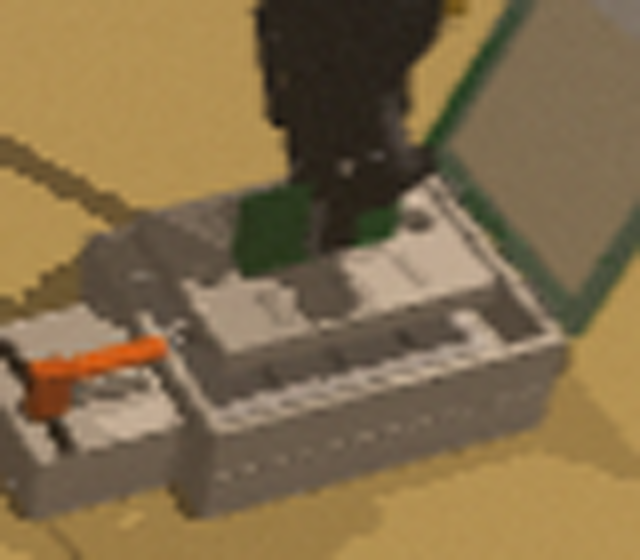

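The plate hovers just above the pins, inside the tray outline. I'll let it settle, then lower slowly while watching the force.

Emit:
carry_out([
  [1,0,0,0,0,0,0],
  [1,0,0,0,0,0,0],
  [1,0,0,0,0,0,0],
  [1,0,0,0,0,0,0],
])

```text
time: 9.05
position: [0.5759, 0.1809, 0.1015]
tool_rot: [[0.987, -0.158, 0.0], [-0.158, -0.987, 0.0], [0.0, -0.0, -1.0]]
wrist_force: [0.7, -0.0, -4.0]
width: 0.0148
```

Emit:
carry_out([
  [1,0,0,0.003,0,0,0],
  [1,0,0,0.003,0,0,0],
  [1,0,0,0.003,0,0,0],
  [1,0,0,0.003,0,0,0],
  [1,0,0,0,0,0,0],
  [1,0,0,0,0,0,0],
])

```text
time: 9.65
position: [0.5759, 0.1808, 0.0952]
tool_rot: [[0.987, -0.158, -0.0], [-0.158, -0.987, 0.0], [-0.0, -0.0, -1.0]]
wrist_force: [0.6, -1.1, -3.9]
width: 0.0149
```

Emit:
carry_out([
  [1,0,0.002,0,0,0,0],
  [1,0,0,0.003,0,0,0],
  [1,0,0,0.003,0,0,0],
  [1,0,0,0,0,0,0],
  [1,0,0,0,0,0,0],
])

```text
time: 10.15
position: [0.5762, 0.18, 0.0924]
tool_rot: [[0.987, -0.158, 0.001], [-0.158, -0.987, 0.0], [0.001, -0.001, -1.0]]
wrist_force: [2.0, 0.1, -3.1]
width: 0.0147
```

Emit:
carry_out([
  [1,0,0,0.003,0,0,0],
  [1,0,0,0.003,0,0,0],
  [1,0,0,0,0,0,0],
  [1,0,0,0,0,0,0],
])

```text
time: 10.55
position: [0.5762, 0.18, 0.0893]
tool_rot: [[0.987, -0.158, 0.001], [-0.158, -0.987, 0.0], [0.001, -0.001, -1.0]]
wrist_force: [2.6, 1.2, -4.0]
width: 0.0147
```

Emit:
carry_out([
  [1,0.001,0,0.003,0,0,0],
  [1,0,0,0.003,0,0,0],
  [1,0,0,0,0,0,0],
  [1,0,0,0,0,0,0],
])

```text
time: 10.95
position: [0.5763, 0.1799, 0.0862]
tool_rot: [[0.987, -0.158, 0.0], [-0.158, -0.987, 0.0], [0.0, -0.0, -1.0]]
wrist_force: [2.2, 1.4, -4.2]
width: 0.0149
```

Emit:
carry_out([
  [1,0,0,0.003,0,0,0],
  [1,0,0,0.003,0,0,0],
  [1,0,0,0,0,0,0],
  [1,0,0,0,0,0,0],
])

```text
time: 11.35
position: [0.5763, 0.1798, 0.0832]
tool_rot: [[0.987, -0.158, 0.0], [-0.158, -0.987, 0.0], [0.0, -0.0, -1.0]]
wrist_force: [2.8, 2.2, -4.0]
width: 0.0146
```

Emit:
carry_out([
  [1,0.001,-0.001,0.003,0,0,0],
  [1,0,0,0.003,0,0,0],
  [1,0,0,0,0,0,0],
  [1,0,0,0,0,0,0],
])

```text
time: 11.75
position: [0.5764, 0.18, 0.0799]
tool_rot: [[0.987, -0.158, -0.001], [-0.158, -0.987, -0.0], [-0.001, 0.001, -1.0]]
wrist_force: [2.0, -0.1, -3.6]
width: 0.0145
```

Emit:
carry_out([
  [1,0,0,0.003,0,0,0],
  [1,0,0,0.002,0,0,0],
  [1,0,0,0,0,0,0],
  [1,0,0,0,0,0,0],
])

```text
time: 12.15
position: [0.5765, 0.18, 0.0776]
tool_rot: [[0.987, -0.158, -0.001], [-0.158, -0.987, -0.0], [-0.001, 0.0, -1.0]]
wrist_force: [1.0, -0.6, -5.1]
width: 0.0151
```

Emit:
carry_out([
  [1,0,0,0.002,0,0,0],
  [1,0,0,0.002,0,0,0],
  [1,0,0,0,0,0,0],
  [1,0,0,0,0,0,0],
])

```text
time: 12.55
position: [0.5766, 0.1801, 0.076]
tool_rot: [[0.987, -0.158, -0.0], [-0.158, -0.987, -0.0], [-0.0, 0.0, -1.0]]
wrist_force: [-0.2, -1.0, -0.1]
width: 0.0149
```

Emit:
carry_out([
  [1,0,0,0.002,0,0,0],
  [1,0,0,0,0,0,0],
  [1,0,0,0,0,0,0],
])

```text
time: 12.85
position: [0.5766, 0.1801, 0.0759]
tool_rot: [[0.987, -0.158, 0.0], [-0.158, -0.987, 0.0], [-0.0, -0.0, -1.0]]
wrist_force: [-3.8, -0.8, 5.5]
width: 0.0148
```

Upward force appeared and z stopped at 0.0759, which is the grasp height plus 40 mm. The plate is seated, so I'll release it and withdraw.

Emit:
carry_out([
  [0.2,0,0,0,0,0,0],
  [0.2,0,0,0,0,0,0],
  [0.2,0,0,0,0,0,0],
  [0.2,0,0,0,0,0,0],
])

```text
time: 13.25
position: [0.577, 0.1802, 0.0748]
tool_rot: [[0.987, -0.158, 0.0], [-0.158, -0.987, 0.0], [0.0, -0.0, -1.0]]
wrist_force: [-0.4, 0.7, 0.0]
width: 0.034
```

Emit:
carry_out([
  [0.2,0,0,-0.02,0,0,0],
  [0.2,0,0,-0.04,0,0,0],
  [0.2,0,0,-0.08,0,0,0],
  [0.2,0,0,-0.08,0,0,0],
  [0.2,0,0.05,-0.05,0,0,0],
  [0.2,0,0.09,0,0,0,0],
  [0.2,0,0.09,0,0,0,0],
  [0.2,0,0.09,0,0,0,0],
])

```text
time: 14.05
position: [0.5513, 0.0209, 0.211]
tool_rot: [[0.988, -0.157, 0.002], [-0.157, -0.988, 0.0], [0.002, -0.0, -1.0]]
wrist_force: [0.4, -0.1, 0.3]
width: 0.034
```

Emit:
carry_out([
  [0.2,0,0.09,0,0,0,0],
  [0.2,0,0.09,0,0,0,0],
  [0.2,0,0.09,0,0,0,0],
  [0.2,0,0,0,0,0,0],
  [0.2,0,0,0,0,0,0],
])

```text
time: 14.55
position: [0.5302, -0.1119, 0.2104]
tool_rot: [[0.987, -0.16, 0.001], [-0.16, -0.987, 0.0], [0.001, -0.001, -1.0]]
wrist_force: [0.4, 0.1, 0.3]
width: 0.0343
```

Run:
```python
from plan import *
shot('top','t4');shot('scene','s4')
a=cv2.resize(cv2.imread('pics/t4.png')[115:200,115:225],(440,340),interpolation=cv2.INTER_CUBIC)
b=cv2.resize(cv2.imread('pics/s4.png')[130:220,290:380],(340,340),interpolation=cv2.INTER_CUBIC)
cv2.imwrite('pics/c6.png',np.hstack([a,b]))
```

```text
(no output)
```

View pics/c6.png

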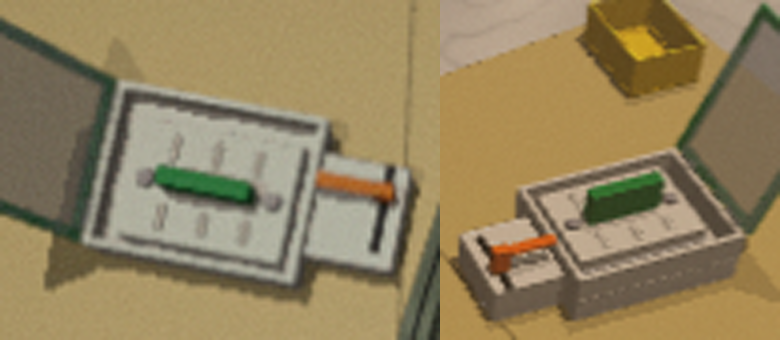

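The plate sits flat in the tray with both pin tips showing through its holes, at (147,178) and (270,203) in the top crop. The cover is open and the gripper is clear.

```bash
python3 -c "
from h import *
print(sense()['wrist_force']);print(job_done())"
```

```text
[ 1.41505507 -0.0606279  -0.01258589]
the job is handed in; nothing more can be done
None
```

The job is done and handed in at about 14.6 s of the 72 s allowed; no verdict was reported.

- **Latch and cover:** I slid the latch aside with the closed fingers. The cover sprang open and still stood open in the last pictures. I judged this by eye and did not measure the cover angle or latch travel.
- **Plate:** I picked it up by the green rib and lowered it over the pins in small steps, watching the force. It stopped at a tool height of 75.9 mm, the 35.9 mm grasp height plus the 40 mm of the lower half. The wrist reading showed about 5.5 N of upward force as it came to rest.
- **Last checks:** After release, the pictures show the plate flat in the tray with both pin tips through its holes. The gripper is well clear and the wrist force was near zero apart from about 1.4 N of drift. I never moved near the bowl or dish, and passed the tub only at height. The final crops show the tub but not the bowl or dish.
- **Disagreement:** The two cameras put the pins about 1 to 3 mm apart, and the scene camera read the -y pin poorly. I aimed between the two estimates and nudged sideways on small forces (under 3 N) while lowering.

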